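# Set up the drop-front cabinet as a serving ledge

### The arm

A 6-joint arm with a two-finger parallel gripper is mounted at the origin on a cart in front of the work surface, level with it; the furniture and walls round the work are solid. World frame = base frame: x ahead of the robot, y to its left, z up, the work surface at z = 0. Lengths are in m, angles in rad, forces in N, time in s.
With the tool pointing down it reaches from about 0.275 to 0.75 m from the base axis. Payload 10.2 kg.
Tool frame: the origin (TCP) lies at the very end of the fingers, on their centre line; the grasp point (between the pads) lies behind it (arm.pinch_z is the z of the grasp point in the tool frame, in m); z points along the fingers, y is the line along which they close (so a half turn about z gives the same grasp; the last joint's range is limited). The gripper opens to 88 mm and grips with 3 to 60 N. Pads are 18 mm wide; open, the fingers measure 123 mm over their backs; the gripper's body (75 mm by 187 mm) begins 45 mm behind the grasp point.
Start: joints at [0.976, 0.313, 1.498, -0, 1.331, -0.223], TCP at [0.191, 0.489, 0.239] pointing down, gripper open.
Joint ranges: [-2.94, 2.94], [-0.97, 2.17], [0.19, 2.56], [-1.23, 4.37], [0.02, 3.11], [-2.88, 2.88]. Speed limits (rad/s): [2.39, 2.39, 3.01, 3.14, 3.14, 3.14].

### API

Orientations are given as [roll, pitch, yaw] about the fixed x, y, z axes, in that order (R = Rz(yaw) Ry(pitch) Rx(roll)).
In Python, from workcell import arm, snapshot, camera_model gives the robot as it stands.
- The arm moves only by the tool move_arm, never from a script. Its argument "series" is one flat list of numbers, 7 for each row, row after row: the shift along the world's x, y, z in mm, then the turn, a rotation vector about the world's x, y, z in degrees, then the closure, from 0 (fully open) to 1 (shut). A call has 1 to 12 rows; each row is the pose to reach, as a shift and turn from the pose commanded when the call began; what a row does not reach only later rows make up. A row lasts 1/8 s, in which the tool goes at most 62.5 mm and 10.7 degrees, less where a joint would pass 70% of its speed; a pose out of reach is approached as far as the arm can. A call with a gripper value outside its range is refused whole. The fingers move at their own pace and stop on an object; the grip force is fixed at half the most. Time passes only in rows, so rows that repeat a pose let the fingers close. It gives the time, the measured TCP pose, the force, the opening and the grip force at its end, in the units of the state.
- arm.sense(): the state, without advancing time (a new reading comes with each control period).
- snapshot(name): name is "side" or "top"; returns the picture (420x560x3 uint8, red, green, blue); there is no depth.
- camera_model(name): a dict with "vertical_fov" (degrees; the focal length in pixels is half the picture's height over the tangent of half this angle, whatever the lens; pixels are square), "cx", "cy" (the principal point, pixels), "pose" (4x4, takes a point from camera to world coordinates). Camera axes: x right, y down, z forward; pixel columns grow to the right and rows downward; lengths in m; the calibration is good to about 2 mm. A picture is of the moment at which its call begins. camera_model takes no time and is no camera call.
- arm.hand_in(): hands the job in; it is judged then, once.
The state is a dict: "t": time; "joint_pos": joint angles; "joint_velocities": joint speeds; "joint_torque": joint torques, N m; "tool_pos": TCP position; "ee_rot": TCP orientation; "contact_force": force on the tool from outside, world axes, zero at the start; "torque": the same for the moment, N m; "grip_width": opening from 0.0 (shut) to 1.0 (fully open); "gripper_force": force on a finger pad.
Only numpy, scipy, OpenCV 4.12 (cv2) and the standard library are available. Lean on these libraries where they do the work, as an engineer would, in place of code of your own. Each camera call takes 0.05 s, during which the arm holds its last target. There are 200 camera calls.

### The job

Open up the little wooden drop-front cabinet to the right of the sink: pull both of its slide-out supports fully out, then lower the flap gently onto them by its bar, without letting it fall. Then lift the green-lidded spice jar off the turntable left of the sink and stand it upright on the lowered flap, clear of the edges; leave the other things standing where they are.

Things in the scene. Friction and masses are not known exactly. Their poses are not given: they have to be found in the camera images.
- cabinet: small light-wood counter cabinet with a slanting drop front, 250 deep, 240 wide, 186 high, fixed to the worktop. Origin: centre of its underside. Its x axis points from its front to its back (away from the robot), y to the left, z up. An egg cup and a cork (46 high at most) stand on the back of its roof, more than 115 behind the roof's front edge
- support_left (a joint): how far the left support (as the robot sees it) is pulled out of the cabinet's front towards the robot, in m: 0 fully in, 0.11 fully out against its stop. A wooden bar 18 wide and 32 high (top face 64 above the worktop) that slides level along the cabinet's own x axis with about 2 N of friction and stays where it is left
- support_right (a joint): how far the right support (as the robot sees it) is pulled out of the cabinet's front towards the robot, in m: 0 fully in, 0.11 fully out against its stop. A wooden bar 18 wide and 32 high (top face 64 above the worktop) that slides level along the cabinet's own x axis with about 2 N of friction and stays where it is left
- support_left_knob (a point): centre of the head of the left support's round aluminium pull knob (head 23 in diameter, 14 long, axis along the cabinet's x, on a stem 31 long), 48 above the worktop; with the support fully in, 40 in front of the cabinet's front face. The flap leans away above it; a tool tilted 10 to 30 deg, wrist leaning towards the robot, has more room than a vertical one. The knobs are 176 apart
- support_right_knob (a point): centre of the head of the right support's round aluminium pull knob (head 23 in diameter, 14 long, axis along the cabinet's x, on a stem 31 long), 48 above the worktop; with the support fully in, 40 in front of the cabinet's front face. The flap leans away above it; a tool tilted 10 to 30 deg, wrist leaning towards the robot, has more room than a vertical one. The knobs are 176 apart
- flap (a joint): opening angle of the flap, rad: 0 shut (leaning 30 deg back from upright, kept by its weight), 2.094 level on the supports, 2.44 hanging to the worktop if none is out. Wooden board 152 from hinge to free edge, 236 wide, 12 thick, 0.28 kg. Plain hinge: past upright (0.52) it falls open unless held; a fall from more than some 5 deg above level is too hard. Only the supports stop it at level
- flap_hinge (a point): middle of the flap's hinge axis, 70 above the worktop and 7 in front of the cabinet's front face; the axis runs along the cabinet's y. Axes as the cabinet's
- flap_bar (a point): middle of the flap's round aluminium bar, 11 thick, 144 long, parallel to the hinge, 185 from its axis and 33 beyond the board's free edge, on two posts 124 apart: a finger fits between bar and board. 230 above the worktop when shut (44 above the roof), 70 when level. It swings about flap_hinge in the cabinet's x-z plane, over towards the robot, and may turn in the fingers
- flap_board (a point): middle of the flap's inner face, 80 from the hinge axis, that faces up when the flap is level (then 76.5 above the worktop). When level its axes are the cabinet's: x away from the robot to the hinge, y left, z up. The board reaches 72 before and 74 behind this point and 118 to each side
- turntable: foot of a round wooden turntable 200 in diameter, fixed to the worktop; origin at the centre of its underside, on the spin axis; z up. The disc's top is 30 above the worktop and spins freely at the slightest push. Three spice containers stand on it about 60 from the axis, 120 deg apart
- green_jar: glass spice jar with a green lid, 46 in diameter (lid 45, glass 44), 106 high, 0.08 to 0.16 kg, standing on the turntable; origin at the centre of its underside, z up its axis
- brown_jar: glass spice jar with a dark brown lid (small green mark on top), 44 in diameter, 105 high, on the turntable; origin at the centre of its underside, z up. To be left on the turntable
- shaker: grey salt shaker, 44 in diameter, 90 high, on the turntable; origin at the centre of its underside, z up. To be left on the turntable
There are look-alikes about, which are no part of the job. Leave any yellow look-alike of the green_jar alone.

How it is judged:
By the outcome, as a careful person would: the job done as asked, in the order asked, and still so for the second after the job is handed in, with the robot touching nothing.
It also fails if it takes over 70 s, if anything falls off the work surface, if the arm or the gripper's body presses on something with over 40 N, if the wrist force passes 120 N, or if a joint passes its speed limit or range.

## Working session

There is one attempt and no reset: what is moved stays moved. The work goes in short steps, Python scripts to look and compute and a tool call to move; the robot and the scene stay as the last step left them, time stands still between calls to the robot, and variables do not carry over. Pictures are saved under pics/ and viewed, at most 10 in all, crops included, and the job is handed in when it is done.

Besides the shell and the picture viewer there is one more tool, called after "Emit:" as name(argument=value, ...) on one line, values as JSON. move_arm: Moves the arm, as the interface text tells. Its arguments: {"type":"object","properties":{"series":{"type":"array","items":{"type":"number"}}},"required":["series"]}

```bash
ls; mkdir -p pics; python3 - <<'E'
from workcell import arm, snapshot, camera_model
import cv2,numpy as np
for n in("side","top"):
    im=snapshot(n); cv2.imwrite(f"pics/{n}0.png",im[:,:,::-1]); m=camera_model(n); print(n,m)
print(arm.sense(),arm.pinch_z)
E
```

```text
pics
side {'vertical_fov': 57.80898338104862, 'cx': 289.69106776137903, 'cy': 215.35113325868483, 'pose': array([[-0.99938667,  0.02067628, -0.0282626 ,  0.61429532],
       [ 0.03499659,  0.61814419, -0.7852853 ,  1.03248789],
       [ 0.00123358, -0.78579276, -0.61848866,  0.81536016],
       [ 0.        ,  0.        ,  0.        ,  1.        ]])}
top {'vertical_fov': 42.07653683999708, 'cx': 274.7815849859892, 'cy': 214.59728516773694, 'pose': array([[-0.45614163, -0.68703272,  0.56561547, -0.4527931 ],
       [-0.88989024,  0.35607064, -0.28514745,  0.69419209],
       [-0.00549343, -0.6334033 , -0.77380235,  1.5858501 ],
       [ 0.        ,  0.        ,  0.        ,  1.        ]])}
{'t': 0.1, 'joint_pos': array([ 9.75609423e-01,  3.13382580e-01,  1.49833782e+00,  6.61682291e-06,
        1.33096909e+00, -2.23338295e-01]), 'joint_velocities': array([ 0.00044398, -0.00286586, -0.00342723,  0.00129557, -0.00038159,
       -0.00080601]), 'joint_torque': array([ 3.74938070e-03, -4.02811861e+01, -2.52645814e+01,  6.96377596e-02,
        3.42075701e-02, -1.04026703e-04]), 'tool_pos': array([0.19061418, 0.48895363, 0.23823292]), 'ee_rot': array([-3.14052448e+00, -2.49201386e-04,  2.76974234e+00]), 'contact_force': array([ 1.58028693,  0.40820736, -0.73621006]), 'torque': array([ 0.00396525, -0.01405683,  0.00943075]), 'gripper_force': 0.0, 'grip_width': 0.9990148078476146} -0.0187
```

View pics/side0.png

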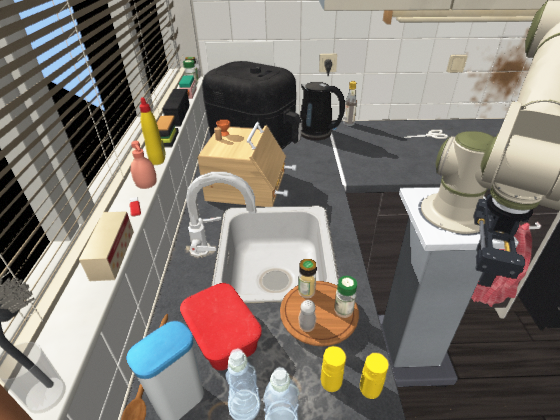

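View pics/top0.png

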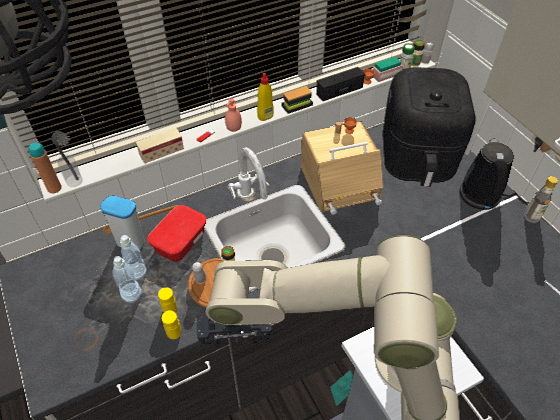

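Side view: the cabinet is at (240,165), the turntable at (320,312). Candidates for the green jar are the green lid at (345,285), the dark brown lid with a green mark at (307,265), yellow tins at (333,368) and (373,375), and the jars on the sill at top-view (410,50). I choose (345,285). Next is a close crop to check it.

```bash
python3 - <<'E'
import cv2,numpy as np
t=cv2.imread("pics/top0.png");s=cv2.imread("pics/side0.png")
R=lambda im,x,y,w,h,k:cv2.resize(im[y:y+h,x:x+w],None,fx=k,fy=k,interpolation=cv2.INTER_CUBIC)
a=R(t,295,110,100,110,4)      # 400x440
b=R(s,195,115,100,100,4)
c=np.zeros((440,800,3),np.uint8);c[:,:400]=a;c[:400,400:]=b
cv2.imwrite("pics/crop1.png",c)
cv2.imwrite("pics/crop2.png",R(s,270,250,100,100,6))
E
```

```text
(no output)
```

View pics/crop1.png

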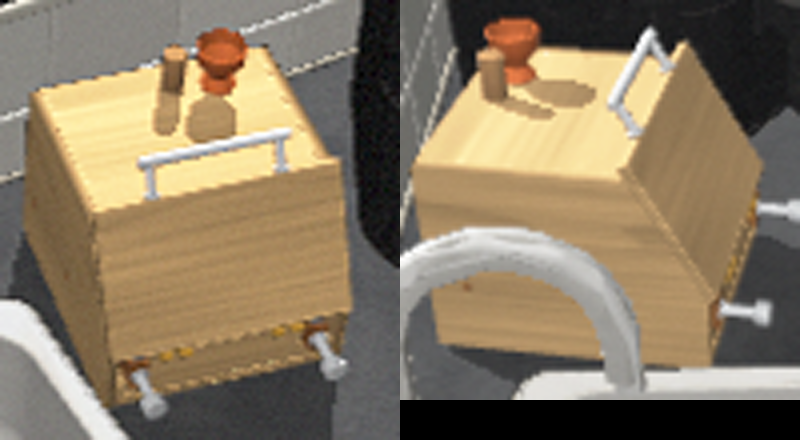

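View pics/crop2.png

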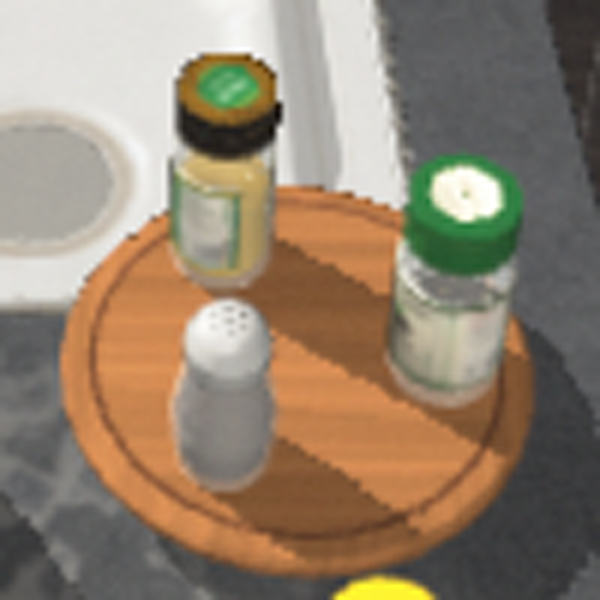

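```bash
cat > h.py <<'E'
from workcell import arm, snapshot, camera_model
import cv2,numpy as np
def ray(n,u,v):
    m=camera_model(n);f=210/np.tan(np.radians(m["vertical_fov"]/2));P=m["pose"]
    d=P[:3,:3]@np.array([(u-m["cx"])/f,(v-m["cy"])/f,1]);return P[:3,3],d/np.linalg.norm(d)
def onz(n,u,v,z):
    o,d=ray(n,u,v);return o+d*(z-o[2])/d[2]
def tri(u1,v1,u2,v2):
    a,d=ray("side",u1,v1);b,e=ray("top",u2,v2)
    s,t=np.linalg.lstsq(np.c_[d,-e],b-a,rcond=None)[0];p,q=a+s*d,b+t*e
    return (p+q)/2,np.linalg.norm(p-q)
def proj(n,p):
    m=camera_model(n);f=210/np.tan(np.radians(m["vertical_fov"]/2));P=m["pose"]
    c=P[:3,:3].T@(np.asarray(p)-P[:3,3]);return c[:2]/c[2]*f+[m["cx"],m["cy"]]
E
python3 - <<'E'
from h import *
np.set_printoptions(precision=4,suppress=True)
S=lambda u,v:(194.6+(u-400)/4,114.6+v/4)
T=lambda u,v:(294.6+u/4,109.6+v/4)
for n,s,t,z in [("KL",S(764,313),T(153,406),.048),("KR",S(797,209),T(334,367),.048),("barL",S(613,104),T(142,163),.23),("barR",S(651,33),T(288,133),.23),
  ("FLbot",S(710,366),T(108,404),0),("roofFL",S(624,176),T(97,211),.186)]:
    print(n,*tri(*s,*t),onz("side",*s,z)[:2],onz("top",*t,z)[:2])
C=lambda u,v:(269.6+u/6,249.6+v/6)
print("green",onz("side",*C(466,192),.136),"brown",onz("side",*C(229,88),.135),"shaker",onz("side",*C(230,318),.12))
s=cv2.imread("pics/side0.png")
print("tt",[onz("side",*C(*p),.03)[:2] for p in [(62,360),(534,375),(300,187),(300,565)]])
E
```

```text
KL [ 0.5888 -0.0689  0.0485] 0.0014312079639271788 [ 0.5892 -0.0705] [ 0.5883 -0.0686]
KR [ 0.5518 -0.2418  0.0496] 0.0025392082142863506 [ 0.5524 -0.2464] [ 0.5515 -0.2417]
barL [ 0.7116 -0.115   0.2296] 0.0018063841440363968 [ 0.7122 -0.1158] [ 0.7101 -0.1141]
barR [ 0.6843 -0.2511  0.2298] 0.0021557737850693023 [ 0.6851 -0.2527] [ 0.6829 -0.2501]
FLbot [ 0.6384 -0.0532  0.0046] 0.0015802825621083797 [ 0.638  -0.0583] [ 0.6424 -0.056 ]
roofFL [ 0.705  -0.0675  0.192 ] 0.005651648493459825 [ 0.7039 -0.0736] [ 0.7135 -0.0729]
green [0.456  0.4277 0.136 ] brown [0.5452 0.3667 0.135 ] shaker [0.5521 0.4737 0.12  ]
tt [array([0.6167, 0.4212]), array([0.4184, 0.4357]), array([0.5066, 0.3277]), array([0.5255, 0.5225])]
```

Both views agree to about 2 mm. The crop confirms the jar: all-green lid with a white top disc at side px (347,282). The knobs, bar and faucet are clear in both views. I'll write a planning helper next.

```bash
cat >> h.py <<'E'
from scipy.spatial.transform import Rotation as Ro
YAW=np.radians(-11.9); X=np.array([np.cos(YAW),np.sin(YAW),0]); Y=np.array([-np.sin(YAW),np.cos(YAW),0]); Z=np.array([0,0,1.])
KM=np.array([.5735,-.156,.048]); H=KM+.033*X+.022*Z
def tool(az,tilt):   # tool y at az deg (world); tilt deg: wrist leaning to robot along cabinet -x
    return Ro.from_rotvec(-np.radians(tilt)*Y)*Ro.from_euler("z",az+90,degrees=True)*Ro.from_euler("x",180,degrees=True)
def go(p,R,back=None):  # p grasp point; print shift/turn from here
    s=arm.sense();R0=Ro.from_euler("xyz",s["ee_rot"])
    b=arm.pinch_z if back is None else -back
    t=np.asarray(p)-b*R.apply([0,0,1]); print("d",np.round((t-s["tool_pos"])*1e3,1),"rv",np.round((R*R0.inv()).as_rotvec(degrees=True),1),"tcp",t.round(3))
E
python3 - <<'E'
from h import *
print("spout",tri(252,213,265,197),"faucet top",onz("side",215,176,.25))
R=tool(78.1,20); KL=KM+.088*Y
go(KL-.10*R.apply([0,0,1]),R); go(KL,R); print(KL,H)
E
```

```text
spout (array([0.69299431, 0.15466   , 0.13638224]), np.float64(0.0015888580193807289)) faucet top [0.78876989 0.13188562 0.25      ]
d [ 373.8 -553.1 -113.8] rv [ -5.7 -19.2   9.3] tcp [ 0.564 -0.064  0.124]
d [ 407.3 -560.2 -207.8] rv [ -5.7 -19.2   9.3] tcp [ 0.598 -0.071  0.03 ]
[ 0.59164597 -0.06989121  0.048     ] [ 0.6057908  -0.16280474  0.07      ]
```

Emit:
move_arm(series=[50, -60, 0, 0, 0, 0, 0, 90, -115, 0, 0, 0, 0, 0, 130, -170, 0, -2, -5, 2, 0, 165, -225, 0, -3, -10, 5, 0, 200, -280, 0, -5, -15, 8, 0, 235, -335, 0, -6, -19, 9, 0, 270, -390, -20, -6, -19, 9, 0, 305, -445, -50, -6, -19, 9, 0, 340, -500, -80, -6, -19, 9, 0, 374, -553, -114, -6, -19, 9, 0, 374, -553, -114, -6, -19, 9, 0, 374, -553, -114, -6, -19, 9, 0])

```text
t: 1.6
tool_pos: [0.5647, -0.0665, 0.1221]
ee_rot: [-3.137, 0.343, 2.925]
contact_force: [-0.5, 0.3, -0.3]
grip_width: 0.999
gripper_force: 0.0
```

```bash
python3 - <<'E'
from h import *
s=arm.sense();print(s["tool_pos"],s["joint_pos"],s["contact_force"])
go(KM+.088*Y,tool(78.1,20))
for n in("side","top"): cv2.imwrite(f"pics/{n}1.png",snapshot(n)[:,:,::-1])
a=cv2.imread("pics/side1.png")[110:230,190:340];b=cv2.imread("pics/top1.png")[90:230,280:430]
c=np.zeros((420,800,3),np.uint8);c[:320,:400]=cv2.resize(a,(400,320));c[:373,400:]=cv2.resize(b,(400,373));cv2.imwrite("pics/c3.png",c)
E
```

```text
[ 0.5647418  -0.06645564  0.12209032] [-0.33964029  0.38024329  1.77991427  0.06200693  0.64083482 -1.73688733] [-0.54862468  0.25197674 -0.25789859]
d [ 33.2  -4.8 -91.7] rv [ 0.2 -0.4  0.6] tcp [ 0.598 -0.071  0.03 ]
```

View pics/c3.png

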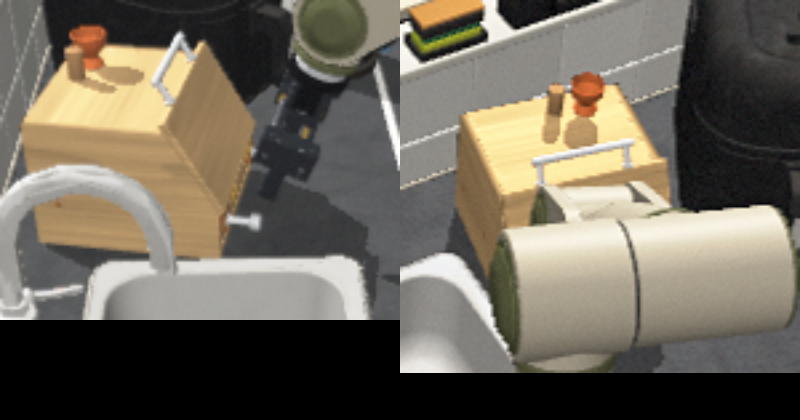

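```bash
python3 - <<'E'
from h import *
s=arm.sense();p=s["tool_pos"];R=Ro.from_euler("xyz",s["ee_rot"])
for o in([0,0,0],[0,.05,0],[0,-.05,0]): print(proj("side",p+R.apply(o)),end=" ")
print(R.as_matrix().round(2))
im=cv2.imread("pics/side1.png")[140:210,240:330];cv2.imwrite("pics/c4.png",cv2.resize(im,(720,560),interpolation=cv2.INTER_CUBIC))
E
```

```text
[292.83220233 175.34593973] [290.21163725 183.41027064] [295.30074898 167.74941896] [[-0.92  0.21  0.33]
 [ 0.2   0.98 -0.08]
 [-0.34 -0.   -0.94]]
```

View pics/c4.png

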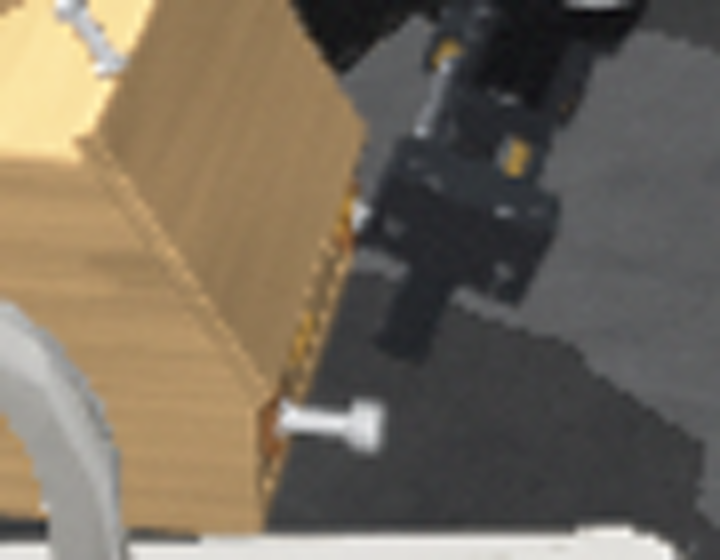

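The near fingertip is at side px (290,184), as predicted, and the knob head is at (286,193). Go in, close, and pull the left support.

Emit:
move_arm(series=[11, -2, -31, 0, 0, 0, 0, 22, -3, -62, 0, 0, 0, 0, 33, -5, -92, 0, 0, 0, 0, 33, -5, -92, 0, 0, 0, 0, 33, -5, -92, 0, 0, 0, 1, 33, -5, -92, 0, 0, 0, 1, 33, -5, -92, 0, 0, 0, 1, 33, -5, -92, 0, 0, 0, 1, 33, -5, -92, 0, 0, 0, 1, 33, -5, -92, 0, 0, 0, 1])

```text
t: 2.95
tool_pos: [0.5977, -0.0689, 0.0327]
ee_rot: [-3.137, 0.347, 2.929]
contact_force: [-0.6, 0.1, 0.4]
grip_width: 0.344
gripper_force: 0.0
```

Emit:
move_arm(series=[0, 0, 0, 0, 0, 0, 1, 0, 0, 0, 0, 0, 0, 1, 0, 0, 0, 0, 0, 0, 1, -15, 3, 0, 0, 0, 0, 1, -32, 7, 0, 0, 0, 0, 1, -50, 11, 0, 0, 0, 0, 1, -68, 14, 0, 0, 0, 0, 1, -86, 18, 0, 0, 0, 0, 1, -100, 21, 0, 0, 0, 0, 1, -108, 23, 0, 0, 0, 0, 1, -112, 24, 0, 0, 0, 0, 1, -112, 24, 0, 0, 0, 0, 1])

```text
t: 4.45
tool_pos: [0.4903, -0.0499, 0.0347]
ee_rot: [-3.131, 0.36, 2.928]
contact_force: [15.8, -36.1, -18.9]
grip_width: 0.244
gripper_force: 29.8
```

Emit:
move_arm(series=[-111, 21, 0, 0, 0, 0, 0.3, -111, 21, 0, 0, 0, 0, 0])

```text
t: 4.7
tool_pos: [0.3729, -0.0235, 0.0325]
ee_rot: [-3.137, 0.347, 2.929]
contact_force: [0.5, 0.4, -0.2]
grip_width: 0.447
gripper_force: 0.0
```

```bash
python3 - <<'E'
from h import *
for n in("side","top"): cv2.imwrite(f"pics/{n}2.png",snapshot(n)[:,:,::-1])
a=cv2.imread("pics/side2.png")[140:220,240:340];b=cv2.imread("pics/top2.png")[160:260,300:400]
c=np.zeros((400,800,3),np.uint8);c[:320,:400]=cv2.resize(a,(400,320),interpolation=cv2.INTER_CUBIC);c[:,400:]=cv2.resize(b,(400,400),interpolation=cv2.INTER_CUBIC);cv2.imwrite("pics/c5.png",c)
R=tool(78.5,20)
go(KM-.088*Y-.12*X,R); go(KM-.088*Y,R)
E
```

```text
d [  74.  -196.6   -1.4] rv [-0.  -0.4  0.8] tcp [ 0.444 -0.219  0.03 ]
d [ 191.5 -221.3   -1.4] rv [-0.  -0.4  0.8] tcp [ 0.562 -0.243  0.03 ]
```

View pics/c5.png

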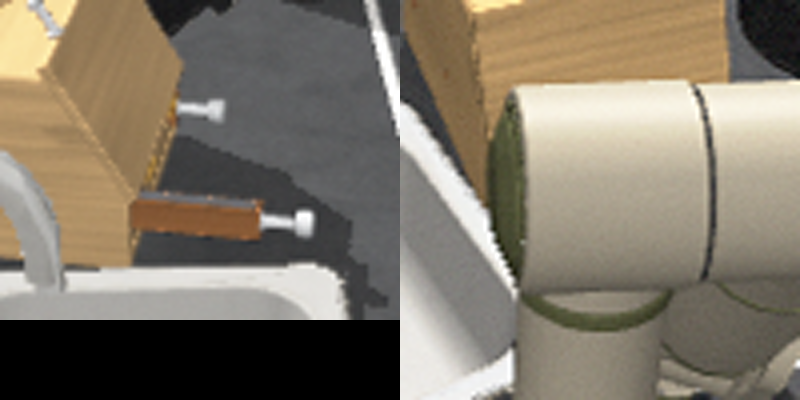

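The left support is out; its knob is now at side px (316,195), and the right knob is still at (294,167). Next I get the slide direction from the knob's displacement.

```bash
python3 - <<'E'
from h import *
a=onz("side",285.6,192.85,.048);b=onz("side",239.6+306/4,139.6+223/4,.048);d=b-a
print(a,b,np.linalg.norm(d),np.degrees(np.arctan2(d[1],-d[0])))
E
```

```text
[ 0.58916065 -0.07053916  0.048     ] [ 0.48299575 -0.05172136  0.048     ] 0.10781974340632877 10.051320248527952
```

Emit:
move_arm(series=[25, -60, 0, 0, 0, 0, 0, 45, -115, 0, 0, 0, 0, 0, 60, -165, 0, 0, 0, 0, 0, 74, -196, -1, 0, 0, 1, 0, 74, -196, -1, 0, 0, 1, 0, 105, -203, -1, 0, 0, 1, 0, 145, -211, -1, 0, 0, 1, 0, 175, -217, -1, 0, 0, 1, 0, 191, -220, -1, 0, 0, 1, 0.3, 191, -220, -1, 0, 0, 1, 0.6, 191, -220, -1, 0, 0, 1, 1, 191, -220, -1, 0, 0, 1, 1])

```text
t: 6.3
tool_pos: [0.5652, -0.2436, 0.0318]
ee_rot: [-3.137, 0.347, 2.947]
contact_force: [-0.4, 0.6, -0.4]
grip_width: 0.571
gripper_force: 0.0
```

Emit:
move_arm(series=[0, 0, 0, 0, 0, 0, 1, 0, 0, 0, 0, 0, 0, 1, 0, 0, 0, 0, 0, 0, 1, 0, 0, 0, 0, 0, 0, 1, -18, 3, 0, 0, 0, 0, 1, -38, 7, 0, 0, 0, 0, 1, -58, 10, 0, 0, 0, 0, 1, -78, 14, 0, 0, 0, 0, 1, -95, 17, 0, 0, 0, 0, 1, -105, 19, 0, 0, 0, 0, 1, -111, 20, 0, 0, 0, 0, 1, -112, 20, 0, 0, 0, 0, 1])

```text
t: 7.8
tool_pos: [0.4573, -0.2235, 0.0333]
ee_rot: [-3.138, 0.354, 2.945]
contact_force: [46.5, 14.3, -12.7]
grip_width: 0.247
gripper_force: 30.0
```

Emit:
move_arm(series=[3, 0, 0, 0, 0, 0, 0, 3, 0, 0, 0, 0, 0, 0, 3, 0, 0, 0, 0, 0, 0, 3, 0, 0, 0, 0, 0, 0, -40, 8, 0, 0, 0, 0, 0, -70, 14, 40, 0, 0, 0, 0, -70, 14, 100, 0, 0, 0, 0, -70, 14, 160, 0, 0, 0, 0, -70, 14, 220, 0, 0, 0, 0, -70, 14, 260, 0, 0, 0, 0, -70, 14, 260, 0, 0, 0, 0])

```text
t: 9.18
tool_pos: [0.3841, -0.2105, 0.2942]
ee_rot: [-3.133, 0.352, 2.948]
contact_force: [-0.5, -0.1, -0.5]
grip_width: 1.003
gripper_force: 0.0
```

```bash
sed -i 's/radians(-11.9)/radians(-10.6)/' h.py; python3 - <<'E'
from h import *
for n in("side","top"): cv2.imwrite(f"pics/{n}3.png",snapshot(n)[:,:,::-1])
a=cv2.imread("pics/side3.png")[110:210,235:335];b=cv2.imread("pics/top3.png")[110:250,300:400]
c=np.zeros((560,800,3),np.uint8);c[:400,:400]=cv2.resize(a,(400,400),interpolation=cv2.INTER_CUBIC);c[:,400:]=cv2.resize(b,(400,560),interpolation=cv2.INTER_CUBIC);cv2.imwrite("pics/c6.png",c)
E
```

```text
(no output)
```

View pics/c6.png

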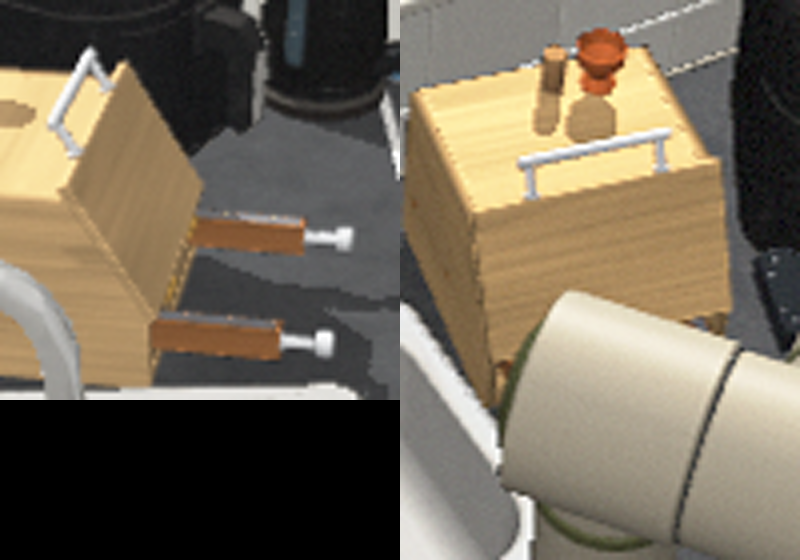

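Both supports are out, with knobs at side px (316,195) and (321,169). Next is the bar, its ends at side px (248,141) and (257,123).

```bash
python3 - <<'E'
from h import *
a=onz("side",234.6+326/4,109.6+343/4,.048);b=onz("side",234.6+347/4,109.6+238/4,.048);d=a-b
print(a,b,np.linalg.norm(d),np.degrees(np.arctan2(d[0],d[1])))
B=np.array([.698,-.183,.23]);R=tool(-10.6,0)
go(B+.09*Z,R,.012);go(B,R,.012)
E
```

```text
[ 0.48299575 -0.05172136  0.048     ] [ 0.44703078 -0.22612682  0.048     ] 0.1780751057241372 11.651898512850982
d [314.6  26.6  17.2] rv [ 18.4  12.1 -88.4] tcp [ 0.698 -0.183  0.308]
d [314.6  26.6 -72.8] rv [ 18.4  12.1 -88.4] tcp [ 0.698 -0.183  0.218]
```

Emit:
move_arm(series=[30, 3, 15, 2, 1, -9.5, 0, 60, 5, 20, 4, 2.5, -19, 0, 90, 8, 20, 6, 4, -28, 0, 120, 10, 20, 8, 5, -38, 0, 150, 13, 20, 10, 6.5, -47, 0, 180, 16, 20, 12, 8, -57, 0, 215, 18, 20, 14, 9, -66, 0, 250, 21, 20, 16, 10.5, -76, 0, 285, 24, 20, 17.5, 11.5, -84, 0, 315, 27, 20, 18.4, 12.1, -88.4, 0, 315, 27, 20, 18.4, 12.1, -88.4, 0.3, 315, 27, 20, 18.4, 12.1, -88.4, 0.3])

```text
t: 10.78
tool_pos: [0.6982, -0.183, 0.3105]
ee_rot: [-3.14, 0.0, 1.387]
contact_force: [-0.3, -0.8, -0.5]
grip_width: 0.796
gripper_force: 0.0
```

```bash
python3 - <<'E'
from h import *
B=np.array([.698,-.183,.23]);R=tool(-10.6,0)
go(B,R,.012); print(arm.sense()["joint_pos"])
for n in("side","top"): cv2.imwrite(f"pics/{n}4.png",snapshot(n)[:,:,::-1])
a=cv2.imread("pics/side4.png")[100:200,225:325];b=cv2.imread("pics/top4.png")[70:210,300:400]
c=np.zeros((560,800,3),np.uint8);c[:400,:400]=cv2.resize(a,(400,400),interpolation=cv2.INTER_CUBIC);c[:,400:]=cv2.resize(b,(400,560),interpolation=cv2.INTER_CUBIC);cv2.imwrite("pics/c7.png",c)
E
```

```text
d [ -0.2   0.  -92.5] rv [-0.  -0.1 -0.1] tcp [ 0.698 -0.183  0.218]
[-4.17921286e-01  8.07403086e-01  5.31003358e-01 -7.10970450e-04
  1.80513174e+00 -2.34184118e-01]
```

View pics/c7.png

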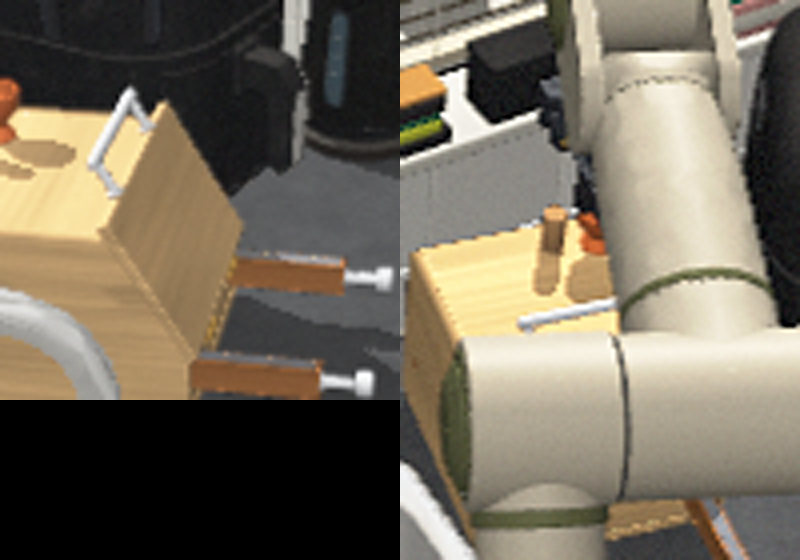

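The bar is unchanged in the picture, and the gripper is above the crop as planned. Descend.

Emit:
move_arm(series=[0, 0, -35, 0, 0, 0, 0.3, 0, 0, -65, 0, 0, 0, 0.3, 0, 0, -85, 0, 0, 0, 0.3, 0, 0, -92, 0, 0, 0, 0.3, 0, 0, -92, 0, 0, 0, 0.3])

```text
t: 11.5
tool_pos: [0.6985, -0.183, 0.2206]
ee_rot: [3.141, 0.001, 1.386]
contact_force: [1.1, 0.8, 0.4]
grip_width: 0.702
gripper_force: 0.0
```

Emit:
move_arm(series=[0, 0, -2, 0, 0, 0, 0.6, 0, 0, -2, 0, 0, 0, 0.8, 0, 0, -2, 0, 0, 0, 1, 0, 0, -2, 0, 0, 0, 1, 0, 0, -2, 0, 0, 0, 1, 0, 0, -2, 0, 0, 0, 1, 0, 0, -2, 0, 0, 0, 1, 0, 0, -2, 0, 0, 0, 1, 0, 0, -2, 0, 0, 0, 1, 0, 0, -2, 0, 0, 0, 1])

```text
t: 12.75
tool_pos: [0.6963, -0.1824, 0.2175]
ee_rot: [-3.133, 0.0, 1.386]
contact_force: [-18.0, 4.0, 2.8]
grip_width: 0.114
gripper_force: 30.0
```

```bash
python3 - <<'E'
from h import *
def P(a): a=np.radians(a);return .185*(-np.sin(a)*X+np.cos(a)*Z)
for a in range(-30,91,5): print(a,np.round((P(a)-P(-30))*1e3,0))
E
```

```text
-30 [0. 0. 0.]
-25 [-14.   3.   7.]
-20 [-29.   5.  14.]
-15 [-44.   8.  18.]
-10 [-59.  11.  22.]
-5 [-75.  14.  24.]
0 [-91.  17.  25.]
5 [-107.   20.   24.]
10 [-122.   23.   22.]
15 [-138.   26.   18.]
20 [-153.   29.   14.]
25 [-168.   31.    7.]
30 [-182.   34.    0.]
35 [-195.   37.   -9.]
40 [-208.   39.  -18.]
45 [-220.   41.  -29.]
50 [-230.   43.  -41.]
55 [-240.   45.  -54.]
60 [-248.   46.  -68.]
65 [-256.   48.  -82.]
70 [-262.   49.  -97.]
75 [-267.   50. -112.]
80 [-270.   51. -128.]
85 [-272.   51. -144.]
90 [-273.   51. -160.]
```

Emit:
move_arm(series=[-2, 0, 0, 0, 0, 0, 1, -16, 3, 7, 0, 0, 0, 1, -31, 5, 14, 0, 0, 0, 1, -46, 8, 18, 0, 0, 0, 1, -61, 11, 22, 0, 0, 0, 1, -77, 14, 24, 0, 0, 0, 1, -93, 17, 25, 0, 0, 0, 1, -93, 17, 25, 0, 0, 0, 1])

```text
t: 13.75
tool_pos: [0.6056, -0.1646, 0.2435]
ee_rot: [3.14, -0.001, 1.387]
contact_force: [1.2, 5.6, 1.9]
grip_width: 0.116
gripper_force: 30.0
```

Emit:
move_arm(series=[-16, 3, -1, 0, 0, 0, 1, -31, 6, -3, 0, 0, 0, 1, -47, 9, -7, 0, 0, 0, 1, -62, 12, -11, 0, 0, 0, 1, -77, 14, -18, 0, 0, 0, 1, -91, 17, -25, 0, 0, 0, 1, -104, 20, -34, 0, 0, 0, 1, -117, 22, -43, 0, 0, 0, 1, -129, 24, -54, 0, 0, 0, 1, -129, 24, -54, 0, 0, 0, 1])

```text
t: 15.0
tool_pos: [0.4763, -0.1399, 0.1879]
ee_rot: [-3.14, -0.004, 1.386]
contact_force: [2.0, 11.5, -1.9]
grip_width: 0.113
gripper_force: 30.0
```

Emit:
move_arm(series=[-10, 4, -12, 0, 0, 0, 1, -20, 6, -25, 0, 0, 0, 1, -28, 7, -39, 0, 0, 0, 1, -36, 9, -53, 0, 0, 0, 1, -42, 10, -68, 0, 0, 0, 1, -47, 11, -83, 0, 0, 0, 1, -50, 12, -99, 0, 0, 0, 1, -51, 12, -107, 0, 0, 0, 1, -51, 12, -107, 0, 0, 0, 1])

```text
t: 16.12
tool_pos: [0.4254, -0.1295, 0.0814]
ee_rot: [-3.14, -0.0, 1.386]
contact_force: [-3.2, 3.5, -0.3]
grip_width: 0.112
gripper_force: 30.0
```

Emit:
move_arm(series=[0, 0, -7, 0, 0, 0, 1, -1, 0, -13, 0, 0, 0, 1, -1, 0, -18, 0, 0, 0, 1, -1, 0, -21, 0, 0, 0, 1, -1, 0, -23, 0, 0, 0, 1, -1, 0, -25, 0, 0, 0, 1, -1, 0, -25, 0, 0, 0, 1])

```text
t: 17.0
tool_pos: [0.4237, -0.1292, 0.0565]
ee_rot: [-3.138, -0.001, 1.386]
contact_force: [-5.5, 4.8, 0.1]
grip_width: 0.114
gripper_force: 30.0
```

Emit:
move_arm(series=[0, 0, -1, 0, 0, 0, 1, 0, 0, -2, 0, 0, 0, 1, 0, 0, -3, 0, 0, 0, 1, 0, 0, -3, 0, 0, 0, 1])

```text
t: 17.5
tool_pos: [0.4238, -0.1293, 0.0548]
ee_rot: [-3.139, -0.0, 1.387]
contact_force: [-12.7, 6.8, 17.5]
grip_width: 0.115
gripper_force: 30.0
```

Emit:
move_arm(series=[0, 0, 2, 0, 0, 0, 1, 0, 0, 2, 0, 0, 0, 0.78, 0, 0, 2, 0, 0, 0, 0.76, 0, 0, 2, 0, 0, 0, 0.76, 0, 0, 2, 0, 0, 0, 0.76])

```text
t: 18.12
tool_pos: [0.4249, -0.13, 0.0558]
ee_rot: [3.141, 0.001, 1.386]
contact_force: [-0.0, -0.7, -0.3]
grip_width: 0.239
gripper_force: 0.0
```

Emit:
move_arm(series=[0, 0, 20, 0, 0, 0, 0.76, 0, 0, 60, 0, 0, 0, 0.76, 0, 0, 120, 0, 0, 0, 0.5, 0, 0, 180, 0, 0, 0, 0, 0, 50, 200, 0, 0, 9, 0, 0, 100, 200, 0, 0, 19, 0, 0, 150, 200, 0, 0, 29, 0, 0, 190, 200, 0, 0, 39, 0, -10, 230, 200, 0, 0, 49, 0, -20, 270, 200, 0, 0, 59, 0, -30, 310, 200, 0, 0, 69, 0, -30, 310, 200, 0, 0, 79, 0])

```text
t: 19.62
tool_pos: [0.394, 0.1821, 0.2558]
ee_rot: [3.141, 0.0, 2.774]
contact_force: [0.8, 0.0, 1.1]
grip_width: 0.996
gripper_force: 0.0
```

```bash
python3 - <<'E'
from h import *
s=snapshot("side");cv2.imwrite("pics/side5.png",s[:,:,::-1]);cv2.imwrite("pics/top5.png",snapshot("top")[:,:,::-1])
hsv=cv2.cvtColor(s,cv2.COLOR_RGB2HSV)
def blobs(im,lo,hi,box):
    m=cv2.inRange(im,lo,hi);x,y,w,h=box;k=np.zeros_like(m);k[y:y+h,x:x+w]=m[y:y+h,x:x+w]
    n,_,st,c=cv2.connectedComponentsWithStats(k);return [(st[i].tolist(),c[i].round(1)) for i in range(1,n) if st[i][4]>20]
print("green",blobs(hsv,(50,110,50),(85,255,255),(270,250,110,90)))
print("white disc", blobs(hsv,(15,0,190),(50,90,255),(335,270,30,25)))
y=blobs(hsv,(20,180,120),(35,255,255),(300,330,110,80));print("yellow",y)
for b,_ in y: print(onz("side",b[0]+b[2]/2,b[1]+5,.08))
print(arm.sense()["tool_pos"],arm.sense()["joint_pos"])
E
```

```text
green [([303, 261, 10, 7, 43], array([307.3, 264. ])), ([338, 276, 19, 20, 198], array([346.7, 287. ]))]
white disc [([335, 271, 3, 13, 22], array([335.5, 278.5])), ([342, 278, 12, 9, 84], array([347.2, 281.8]))]
yellow [([321, 346, 25, 46, 889], array([332.6, 368.2])), ([360, 353, 28, 46, 936], array([373.4, 375.1]))]
[0.50300066 0.57356642 0.08      ]
[0.41933555 0.59293582 0.08      ]
[0.39454913 0.18056225 0.25570145] [ 1.58072108e-01  9.55969684e-02  1.72118081e+00 -4.02279029e-04
  1.32432397e+00 -1.03836721e+00]
```

Emit:
move_arm(series=[15, 55, 0, 0, 0, 10, 0, 30, 110, 0, 0, 0, 20, 0, 42, 160, -20, 0, 0, 21, 0, 54, 205, -40, 0, 0, 21, 0, 62, 247, -60, 0, 0, 21, 0, 62, 247, -60, 0, 0, 21, 0, 62, 247, -60, 0, 0, 21, 0, 62, 247, -60, 0, 0, 21, 0])

```text
t: 20.72
tool_pos: [0.4572, 0.4262, 0.1968]
ee_rot: [3.141, 0.002, 3.129]
contact_force: [0.0, -0.1, 0.0]
grip_width: 0.996
gripper_force: 0.0
```

```bash
python3 - <<'E'
from h import *
go([.456,.428,.091+.0187],tool(90,0))
E
```

```text
d [  -1.2    1.8 -105.8] rv [-0.   0.1  0.7] tcp [0.456 0.428 0.091]
```

Emit:
move_arm(series=[-1, 2, -30, 0, 0, 0, 0, -1, 2, -60, 0, 0, 0, 0, -1, 2, -90, 0, 0, 0, 0, -1, 2, -105, 0, 0, 0, 0, -1, 2, -106, 0, 0, 0, 0, -1, 2, -106, 0, 0, 0, 0.6, -1, 2, -106, 0, 0, 0, 0.6, -1, 2, -106, 0, 0, 0, 0.6, -1, 2, -106, 0, 0, 0, 0.6, -1, 2, -106, 0, 0, 0, 0.6])

```text
t: 21.98
tool_pos: [0.4558, 0.4292, 0.0898]
ee_rot: [3.141, 0.001, 3.131]
contact_force: [0.5, -0.8, 0.5]
grip_width: 0.513
gripper_force: 30.0
```

Emit:
move_arm(series=[0, 0, 0, 0, 0, 0, 0.6, 0, 0, 0, 0, 0, 0, 0.6, 0, 0, 0, 0, 0, 0, 0.6])

```text
t: 22.35
tool_pos: [0.4558, 0.4292, 0.0899]
ee_rot: [3.141, 0.001, 3.131]
contact_force: [-0.3, -0.8, 1.0]
grip_width: 0.511
gripper_force: 30.0
```

Emit:
move_arm(series=[0, 0, 20, 0, 0, 0, 0.6, 0, 0, 60, 0, 0, 0, 0.6, 0, 0, 105, 0, 0, 0, 0.6, 0, -10, 140, 0, 0, 0, 0.6, 0, -40, 150, 0, 0, 0, 0.6, 0, -80, 150, 0, 0, 0, 0.6, 0, -125, 150, 0, 0, 0, 0.6, 0, -170, 150, 0, 0, 0, 0.6, 0, -215, 150, 0, 0, 0, 0.6, 0, -260, 150, 0, 0, 0, 0.6, 5, -300, 150, 0, 0, 0, 0.6, 10, -330, 150, 0, 0, 0, 0.6])

```text
t: 23.85
tool_pos: [0.4656, 0.0976, 0.2396]
ee_rot: [-3.141, 0.0, 3.131]
contact_force: [0.0, 0.0, -0.7]
grip_width: 0.513
gripper_force: 30.0
```

Emit:
move_arm(series=[5, -35, 0, 0, 0, 0, 0.6, 15, -75, 0, 0, 0, 0, 0.6, 25, -115, 0, 0, 0, 0, 0.6, 35, -155, 0, 0, 0, 0, 0.6, 43, -190, 0, 0, 0, 0, 0.6, 48, -220, 0, 0, 0, 0, 0.6, 51, -240, 0, 0, 0, 0, 0.6, 51, -248, 0, 0, 0, 0, 0.6, 51, -248, 0, 0, 0, 0, 0.6, 51, -248, 0, 0, 0, 0, 0.6])

```text
t: 25.1
tool_pos: [0.5167, -0.148, 0.2398]
ee_rot: [3.141, 0.001, 3.132]
contact_force: [1.4, -0.4, -1.2]
grip_width: 0.512
gripper_force: 30.0
```

```bash
python3 - <<'E'
from h import *
print(arm.sense()["grip_width"],arm.sense()["gripper_force"]);go([.519,-.149,.1364+.0187],tool(90,0))
for n in("side","top"): cv2.imwrite(f"pics/{n}6.png",snapshot(n)[:,:,::-1])
a=cv2.imread("pics/side6.png")[90:240,230:380];b=cv2.imread("pics/top6.png")[110:260,270:420]
c=np.hstack([cv2.resize(i,(400,400),interpolation=cv2.INTER_CUBIC) for i in(a,b)]);cv2.imwrite("pics/c8.png",c)
E
```

```text
0.5123504694254214 29.9893776947647
d [   2.3   -1.  -103.4] rv [-0.   0.   0.5] tcp [ 0.519 -0.149  0.136]
```

View pics/c8.png

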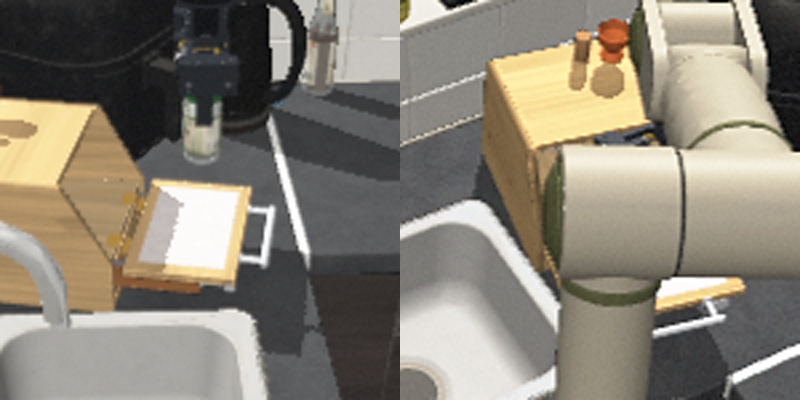

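The flap lies level with its board centred near side px (303,177), and the jar hangs upright above it. Lower it.

Emit:
move_arm(series=[2, -1, -30, 0, 0, 0, 0.6, 2, -1, -60, 0, 0, 0, 0.6, 2, -1, -82, 0, 0, 0, 0.6, 2, -1, -93, 0, 0, 0, 0.6, 2, -1, -98, 0, 0, 0, 0.6, 2, -1, -101, 0, 0, 0, 0.6, 2, -1, -102, 0, 0, 0, 0.6, 2, -1, -102, 0, 0, 0, 0.6])

```text
t: 26.2
tool_pos: [0.5189, -0.15, 0.1381]
ee_rot: [-3.141, 0.001, 3.131]
contact_force: [0.4, 0.8, -1.3]
grip_width: 0.51
gripper_force: 30.0
```

Emit:
move_arm(series=[0, 0, -1, 0, 0, 0, 0.6, 0, 0, -2, 0, 0, 0, 0.6, 0, 0, -2, 0, 0, 0, 0.6])

```text
t: 26.58
tool_pos: [0.5188, -0.1499, 0.1358]
ee_rot: [-3.141, 0.001, 3.131]
contact_force: [-0.5, -0.4, 0.8]
grip_width: 0.516
gripper_force: 30.0
```

Emit:
move_arm(series=[0, 0, -1, 0, 0, 0, 0.6, 0, 0, -1, 0, 0, 0, 0.6])

```text
t: 26.82
tool_pos: [0.5191, -0.15, 0.1358]
ee_rot: [-3.141, 0.002, 3.131]
contact_force: [-2.3, 1.2, 8.3]
grip_width: 0.51
gripper_force: 30.0
```

Contact. Release and lift off.

Emit:
move_arm(series=[0, 0, 0, 0, 0, 0, 0.45, 0, 0, 0, 0, 0, 0, 0.3, 0, 0, 0, 0, 0, 0, 0, 0, 0, 0, 0, 0, 0, 0, 0, 0, 0, 0, 0, 0, 0, 0, 0, 0, 0, 0, 0, 0, 0, 0, 20, 0, 0, 0, 0, 0, 0, 60, 0, 0, 0, 0, 0, 0, 115, 0, 0, 0, 0, 0, 0, 170, 0, 0, 0, 0, -40, 0, 170, 0, 0, 0, 0, -40, 0, 170, 0, 0, 0, 0])

```text
t: 28.32
tool_pos: [0.4776, -0.1498, 0.3054]
ee_rot: [-3.141, 0.001, 3.131]
contact_force: [0.3, -0.3, 0.2]
grip_width: 1.002
gripper_force: 0.0
```

```bash
python3 - <<'E'
from h import *
s=snapshot("side");hsv=cv2.cvtColor(s,cv2.COLOR_RGB2HSV)
m=cv2.inRange(hsv,(50,110,40),(85,255,255));n,_,st,c=cv2.connectedComponentsWithStats(m)
for i in range(1,n):
    if st[i][4]>25 and st[i][0]>230: print(st[i],c[i].round(1))
print("expected lid",proj("side",[.519,-.15,.1825]),proj("side",[.519,-.15,.170]),arm.sense()["tool_pos"])
E
```

```text
[299 146  12  10  76] [304.4 151.5]
[303 261  10   7  42] [307.3 263.9]
expected lid [304.95230242 147.5979508 ] [304.85921152 150.79969406] [ 0.47846082 -0.14987635  0.30502379]
```

The lid is where it should be (304,151), so the jar stands upright on the flap. The brown jar hasn't moved, at (307,264). Handing in.

```bash
python3 -c "
from workcell import arm
print(arm.hand_in())"
```

```text
the job is handed in; nothing more can be done
None
```

Handed in at about 28 s: both supports are out, the flap was lowered onto them by its bar, and the green jar stands upright near the middle of the flap. One mistyped move, while letting go of the left knob, jerked the arm about 110 mm towards the robot. The support stayed fully out, but I have no peak-force reading for that instant.

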